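# Put the colour-coded cake servers back on their own pegs

### The job

The blue cake server has been hung on the red peg by mistake. Take it off and hang it by its eye on the blue peg; only after that, take the red cake server out of the slotted drying block and hang it by its eye on the red peg. Leave both hanging still, and leave the green server and the scraper where they are.

Things in the scene. Friction and masses are not known exactly. Their poses are not given: they have to be found in the camera images.
- blue_server: Cake server with blue plastic handle, at first on the red peg. Top plate 46 wide, 46 high, 10 thick with a round eye of diameter 28 in its middle; below it a handle 24 wide, 10 thick, down to 94 below the eye centre, then a steel blade 60 wide, 3 thick, to 158 below it. About 130 g. Origin: centre of the eye; x through the eye (plate normal), y along the width, z from blade up to eye
- red_server: Cake server with red plastic handle, standing eye up in a slot. Top plate 46 wide, 46 high, 10 thick with a round eye of diameter 28 in its middle; below it a handle 24 wide, 10 thick, down to 94 below the eye centre, then a steel blade 60 wide, 3 thick, to 158 below it. About 130 g. Origin: centre of the eye; x through the eye (plate normal), y along the width, z from blade up to eye
- green_server: Cake server with green handle, same shape and axes, hanging on the green peg; to be left alone
- red_peg: Red peg: a 36 x 36 x 28 mm clip of that colour with a level steel rod of diameter 8, 230 mm above the table, pointing at the robot; straight for 75 mm, then turned up, ending 85 mm out with its top 12 above the axis. Origin: on the rod axis at the clip face; -x along the rod to the tip, z up. A hung server has its eye centre 10 below the axis. Pegs are fixed, 120 apart, in any order
- blue_peg: Blue peg: a 36 x 36 x 28 mm clip of that colour with a level steel rod of diameter 8, 230 mm above the table, pointing at the robot; straight for 75 mm, then turned up, ending 85 mm out with its top 12 above the axis. Origin: on the rod axis at the clip face; -x along the rod to the tip, z up. A hung server has its eye centre 10 below the axis. Pegs are fixed, 120 apart, in any order
- green_peg: Green peg: a 36 x 36 x 28 mm clip of that colour with a level steel rod of diameter 8, 230 mm above the table, pointing at the robot; straight for 75 mm, then turned up, ending 85 mm out with its top 12 above the axis. Origin: on the rod axis at the clip face; -x along the rod to the tip, z up. A hung server has its eye centre 10 below the axis. Pegs are fixed, 120 apart, in any order
- rack: Steel tube rack: a bar of diameter 16 along y, its axis 230 mm above the table, on two posts of diameter 16 at y = +-210 mm; feet and a grey drip tray, 10 mm high, reach 110 mm towards the robot under the pegs. Origin: on the table under the middle of the bar. Fixed. Nothing is above the bar
- caddy: White slotted drying block, 130 (x) x 100 (y) x 70 mm high, fixed. Two slots along its y, 72 long, 6 wide, 60 deep, at x = +35 and -35 mm. One holds the red server, the other the scraper (which one varies). Origin: centre of its underside
- scraper: Dough scraper standing in the other slot of the drying block: steel blade 60 wide, 3 thick, black grip 64 x 14 x 28 mm on top, 106 mm high in all. Origin: middle of its lower edge, z up. To be left alone
Things that resemble listed ones, but are neither listed nor needed, are in the scene too. What is shaped like the blue_server but yellow is not meant.

How it is judged:
By the outcome, as a careful person would: the job done as asked, in the order asked, and still so for the second after the job is handed in, with the robot touching nothing.
It also fails if it takes over 67 s, if anything falls off the work surface, if the arm or the gripper's body presses on something with over 40 N, if the wrist force passes 120 N, or if a joint passes its speed limit or range.

### The arm

A 6-joint arm with a two-finger parallel gripper is mounted at the origin on the work surface. World frame = base frame: x ahead of the robot, y to its left, z up, the work surface at z = 0. Lengths are in m, angles in degrees, forces in N, time in s.
With the tool pointing down it reaches from about 0.35 to 0.775 m from the base axis. Payload 5.5 kg.
Tool frame: the origin (TCP) lies midway between the tips of the shut fingers; the grasp point (between the pads) lies behind it (robot.tcp_to_grasp is the z of the grasp point in the tool frame, in m); z points along the fingers, y is the line along which they close (so a half turn about z gives the same grasp; the last joint's range is limited). The gripper opens to 85 mm and grips with 20 to 120 N. Pads are 22 mm wide; open, the fingers measure 114 mm over their backs; the gripper's body (76 mm by 85 mm) begins 54 mm behind the grasp point. The pads swing forward as they close: fully open they stand 13 mm farther back than shut.
Start: joints at [58.694, 17.945, 2.641, 74.691, 0, 82.002], TCP at [0.228, 0.528, 0.231] pointing down, gripper open.
Joint ranges: [-158.12, 158.12], [-49.38, 96.58], [-58.88, 72.47], [-126.05, 133.96], [-84.25, 85.87], [-180, 180]. Speed limits (degrees/s): [147.25, 147.25, 180, 180, 180, 180].

### API

Orientations are given as a 3x3 rotation matrix whose columns are the frame's x, y, z axes.
In Python, from bench import robot gives the robot as it stands. The module is installed in compiled form; this text tells all that it offers.
- The arm moves only by the shell command python3 -m handwheel 'ROWS'. ROWS is JSON, a list of rows, each an object with "angular": the turn, a rotation vector about the tool's x, y, z each as a share of 8 degrees, from -1 to 1, a list of three; "linear": the shift along the tool's x, y, z each as a share of 0.025 m, from -1 to 1, a list of three; "claw": the opening, from 0 (shut) to 1 (fully open). A call has 1 to 20 rows; each row shifts and turns the commanded pose from where the row before left it, along the tool's axes as they then stand; what a row does not reach is not made up. A row lasts 1/10 s, in which the tool goes at most 50 mm and 8.59 degrees, less where a joint would pass 70% of its speed; a pose out of reach is approached as far as the arm can. A call with a number of a shift or a turn outside -1 to 1 is refused whole. A call with a gripper value outside its range is refused whole. The fingers move at their own pace and stop on an object; the grip force is fixed at half the most. Time passes only in rows, so rows that do not move let the fingers close. It gives the time, the measured TCP pose, the force, the opening and the grip force at its end, in the units of the state.
- robot.sense(): the state, without advancing time (a new reading comes with each control period).
- robot.camera(name): name is "scene" or "top"; returns a dict with "color" (400x640x3 uint8, blue, green, red), "camera_matrix" (3x3 intrinsics, pixels), "xyz" and "orientation" of the camera in the world. Camera axes: x right, y down, z forward; pixel columns grow to the right and rows downward; lengths in m; the calibration is good to about 2 mm. A picture is of the moment at which its call begins. There is no depth.
- robot.finish_job(): hands the job in; it is judged then, once.
Trained networks look in a picture, given as the dict that the camera call returned (one of the last four; its "shot" number tells which), for a name from the list of things; names that differ only in an ending like _2 or _b are one class to them, and where a whole thing is asked for, a point or a joint stands for the part that bears it (a point fixed in the world has none). Each returns a list of dicts, best first, with "confidence" (0 to 1); they miss things now and then, are a little off and sometimes report something else, mostly with a low value. They report only what shows in the picture. A call takes as long as a camera call. They do not tell look-alikes from the thing itself.
- robot.spot_in(picture, target): "pixel" ([column, row] in pixels, amid what is visible of it).
- robot.regions_of(picture, target): "region" (400x640 bool, what is visible of it) and "pixel" ([column, row] in pixels, amid what is visible of it).
The state is a dict: "time": time; "q": joint angles; "qvel": joint speeds; "joint_torque": joint torques, N m; "tcp_pos": TCP position; "ee_rot": TCP orientation; "contact_force": force on the tool from outside, world axes, zero at the start; "moment": the same for the moment, N m; "grip_width": finger opening in m; "grasp_force": force on a finger pad.
Only numpy, scipy, OpenCV 4.12 (cv2) and the standard library are available. Lean on these libraries where they do the work, as an engineer would, in place of code of your own. Each camera call takes 0.05 s, during which the arm holds its last target. There are 200 camera calls.

## Working session

There is one attempt and no reset: what is moved stays moved. The work goes in short steps, Python scripts to look and compute and a shell command to move; the robot and the scene stay as the last step left them, time stands still between calls to the robot, and variables do not carry over. Pictures are saved under pics/ and viewed, at most 12 in all, crops included, and the job is handed in when it is done.

```bash
mkdir -p pics; cat > h.py <<'E'
from bench import robot
import numpy as np, cv2
def ray(p,uv):
    K=np.array(p["camera_matrix"]);R=np.array(p["orientation"]);d=R@np.linalg.solve(K,[uv[0],uv[1],1.]);return np.array(p["xyz"]),d
def onz(p,uv,z):
    o,d=ray(p,uv);return o+d*(z-o[2])/d[2]
def tri(a,ua,b,ub):
    o1,d1=ray(a,ua);o2,d2=ray(b,ub);d1/=np.linalg.norm(d1);d2/=np.linalg.norm(d2)
    s=np.linalg.lstsq(np.c_[d1,-d2],o2-o1,rcond=None)[0];x=o1+d1*s[0];y=o2+d2*s[1];return (x+y)/2,np.linalg.norm(x-y)
def proj(p,X):
    K=np.array(p["camera_matrix"]);R=np.array(p["orientation"]);v=K@(R.T@(np.array(X)-np.array(p["xyz"])));return v[:2]/v[2]
E
python3 - <<'E'
from h import *
np.set_printoptions(precision=3,suppress=True)
P={n:robot.camera(n) for n in("scene","top")}
for n,p in P.items():
    cv2.imwrite(f"pics/{n}0.png",p["color"]);print(n,p["xyz"],np.array(p["orientation"]).tolist(),p["camera_matrix"][0])
    for t in "blue_server red_server green_server red_peg blue_peg green_peg caddy scraper rack".split():
        print(t,[(np.round(r["pixel"]),round(r["confidence"],2)) for r in robot.spot_in(p,t)])
s=robot.sense();print(s["tcp_pos"],s["ee_rot"],robot.tcp_to_grasp,s["time"])
E
```

```text
scene [0.793 0.456 0.925] [[-0.8966554913380337, 0.35521628620162615, -0.26425427124357664], [0.4424719826768529, 0.7393327025855906, -0.5075487163154898], [0.015082254452308244, -0.572021454933826, -0.8200999821339011]] [372.677   0.    323.904]
blue_server [(array([297., 169.]), 0.74), (array([299., 114.]), 0.68)]
red_server [(array([383., 326.]), 0.74)]
green_server [(array([319., 201.]), 0.8)]
red_peg [(array([272., 161.]), 0.57)]
blue_peg [(array([250., 129.]), 0.6)]
green_peg [(array([293., 196.]), 0.8)]
caddy [(array([381., 335.]), 0.58)]
scraper [(array([402., 314.]), 0.54)]
rack [(array([297., 215.]), 0.96)]
top [0.383 0.015 1.284] [[-0.009129689218444353, -0.9898943924415501, 0.14151233369409447], [-0.9999447280496867, 0.009775640662356536, 0.003870102747784465], [-0.005214366731689446, -0.14146917919608715, -0.9899289276090343]] [502.821   0.    322.973]
blue_server [(array([497., 234.]), 0.77), (array([386., 181.]), 0.63)]
red_server [(array([197., 190.]), 0.69)]
green_server [(array([335., 186.]), 0.5)]
red_peg [(array([395., 151.]), 0.6)]
blue_peg [(array([450., 149.]), 0.88)]
green_peg [(array([336., 158.]), 0.86)]
caddy [(array([212., 210.]), 0.66), (array([387., 181.]), 0.22)]
scraper [(array([200., 219.]), 0.49), (array([389., 182.]), 0.48)]
rack []
[0.228 0.528 0.231] [[-0.918  0.396  0.   ]
 [ 0.396  0.918  0.   ]
 [-0.     0.    -1.   ]] -0.0187 1.0
```

View pics/scene0.png

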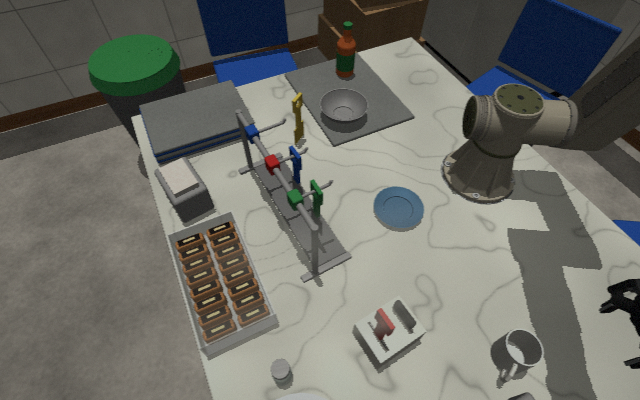

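View pics/top0.png

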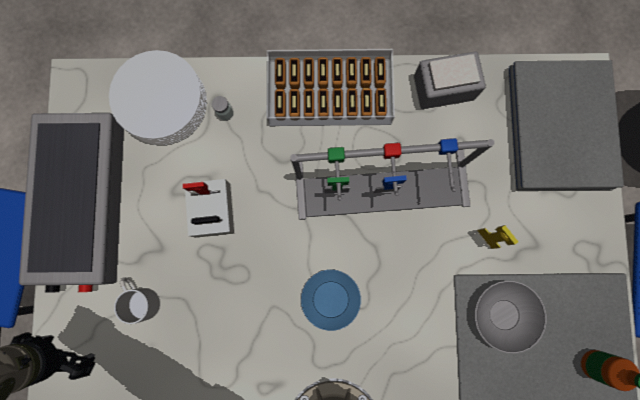

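Scene view: the blue server hangs on the middle (red) peg at about (297,165), and the green one at (317,198). A yellow look-alike stands at (298,118). The blue peg clip at (252,131) has an empty rod, and the red server is in the caddy at (384,325).
Top view: blue server (395,184), green (338,184), yellow (495,237), and clips at green (336,154), red (392,150) and blue (449,146). The red server is at (197,188) and the scraper at (206,220).
Candidates for the blue server: blue (395,184) or yellow (495,237). I choose the blue one on the red clip. Next is a close crop and measurement.

```bash
python3 - <<'E'
from h import *
np.set_printoptions(precision=3,suppress=True)
P={n:robot.camera(n) for n in("scene","top")}
t,s=P["top"],P["scene"]
a=cv2.resize(t["color"][130:225,280:500],None,fx=3.5,fy=3.5,interpolation=cv2.INTER_CUBIC)[:,:770]
b=cv2.resize(s["color"][90:225,225:345],None,fx=3.,fy=3.,interpolation=cv2.INTER_CUBIC)[:260]
b1=cv2.resize(s["color"][100:220,230:335],(245,265))
b=cv2.resize(s["color"][100:220,230:350],(265,265),interpolation=cv2.INTER_CUBIC)
c=cv2.resize(t["color"][172:242,175:245],(265,265),interpolation=cv2.INTER_CUBIC)
d=cv2.resize(s["color"][290:370,345:435],(240,265),interpolation=cv2.INTER_CUBIC)
cv2.imwrite("pics/c1.png",np.vstack([a,np.hstack([b,c,d])]))
def hsv(p):return cv2.cvtColor(p["color"],cv2.COLOR_BGR2HSV)
def cen(p,col):
    h=hsv(p);H,S,V=h[...,0].astype(int),h[...,1],h[...,2]
    m={"red":(H<8)|(H>172),"green":abs(H-65)<15,"blue":abs(H-115)<10}[col]&(S>120)&(V>50)
    n,l,st,ce=cv2.connectedComponentsWithStats(m.astype(np.uint8))
    return [(ce[i].round(1),st[i].tolist()) for i in range(1,n) if 25<st[i][4]<900]
for n,p in P.items():
    for c_ in("red","green","blue"):print(n,c_,cen(p,c_))
for nm,u,v in [("red",(392,150),(272,162)),("blue",(449,146),(252,131)),("green",(336,154),(295,198))]:
    print(nm,tri(t,u,s,v),onz(t,u,.248))
E
```

```text
scene red [(array([271.5, 163. ]), [265, 154, 15, 21, 190])]
scene green [(array([347.6,  23.4]), [344, 21, 8, 6, 35]), (array([315.8, 188.7]), [311, 180, 11, 19, 84]), (array([294.5, 195.8]), [287, 189, 16, 15, 150])]
scene blue [(array([250.8, 130.1]), [244, 124, 15, 14, 119]), (array([195.9, 142.8]), [154, 129, 86, 28, 136]), (array([198.9, 148.4]), [157, 135, 84, 28, 128]), (array([294.4, 155. ]), [290, 146, 11, 21, 91]), (array([629.8, 228.7]), [613, 220, 27, 26, 353])]
top red [(array([392.1, 149.4]), [384, 143, 18, 14, 217]), (array([194.3, 185.9]), [183, 182, 24, 9, 151]), (array([ 84.9, 288. ]), [79, 285, 13, 7, 90])]
top green [(array([335.6, 153.5]), [328, 148, 17, 12, 187]), (array([337.9, 179.6]), [327, 177, 22, 8, 104])]
top blue [(array([448.7, 145.1]), [440, 139, 18, 13, 205]), (array([394.3, 179. ]), [384, 176, 23, 8, 128]), (array([636.8, 273.3]), [633, 202, 7, 135, 691])]
red (array([ 0.631, -0.13 ,  0.238]), np.float64(0.003128686216939667)) [ 0.627 -0.127  0.248]
blue (array([ 0.638, -0.251,  0.238]), np.float64(0.0025291839195552995)) [ 0.634 -0.248  0.248]
green (array([ 0.623, -0.01 ,  0.235]), np.float64(0.001713444199850609)) [ 0.62  -0.009  0.248]
```

View pics/c1.png

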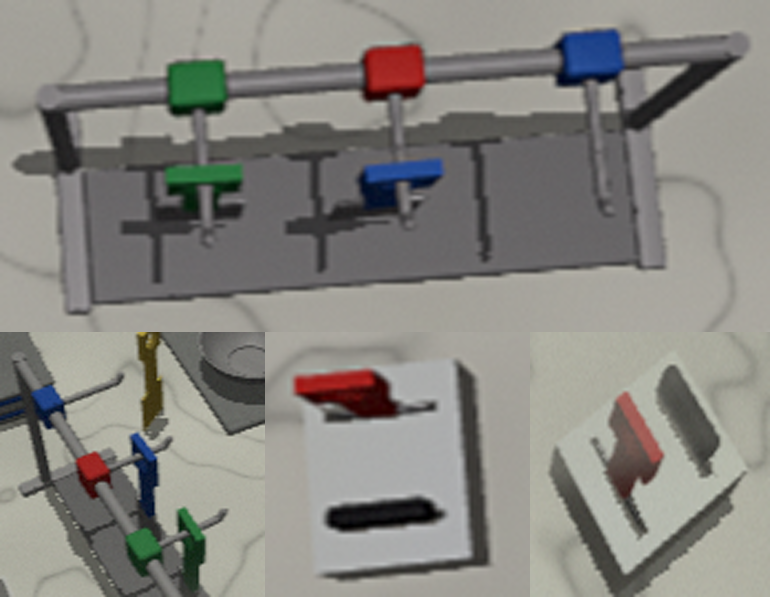

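The crop confirms the choice: the blue server hangs on the red clip's rod, and the blue clip's rod is empty. The red server is in the far slot and the scraper in the near one. Plan: use a tool-down grasp on the plate's side edges, with the fingers closing along the width, so the body stays above the rods. Next I fit the poses with silhouettes in both views.

```bash
cat > fit.py <<'E'
from h import *
from scipy.optimize import minimize
def mask(p,col,box):
    h=cv2.cvtColor(p["color"],cv2.COLOR_BGR2HSV);H,S,V=h[...,0].astype(int),h[...,1],h[...,2]
    m={"red":(H<9)|(H>170),"green":abs(H-65)<18,"blue":abs(H-115)<12}[col]&(S>90)&(V>25)
    o=np.zeros(m.shape,np.float32);u,v,w,h_=box;o[v:v+h_,u:u+w]=m[v:v+h_,u:u+w];return o
def boxes(p,T,bs):
    im=np.zeros((1600,2560),np.uint8)
    for lo,hi in bs:
        c=np.array([[x,y,z] for x in(lo[0],hi[0]) for y in(lo[1],hi[1]) for z in(lo[2],hi[2])])@T[0].T+T[1]
        u=np.array([proj(p,k) for k in c]);cv2.fillConvexPoly(im,cv2.convexHull((u*4+1.5).round().astype(np.int32)),255)
    return cv2.resize(im,(640,400),interpolation=cv2.INTER_AREA)/255.
def rot(yaw,pit=0,rol=0):
    from scipy.spatial.transform import Rotation as R
    return R.from_euler("ZYX",[yaw,pit,rol],degrees=True).as_matrix()
SERV=[((-.005,-.023,-.023),(.005,.023,.023)),((-.005,-.012,-.094),(.005,.012,-.02))]
CLIP=[((-.014,-.018,-.018),(.014,.018,.018))]
def fit(views,bs,x0,step,mk):
    # views: list of (picture, mask); mk(params)->(R,t)
    B=[cv2.GaussianBlur(m,(0,0),1.2) for _,m in views]
    f=lambda q:sum(((cv2.GaussianBlur(boxes(p,mk(q),bs),(0,0),1.2)-b)**2).sum()/b.sum() for (p,_),b in zip(views,B))
    sx=np.vstack([x0]+[np.array(x0)+np.eye(len(x0))[i]*step[i] for i in range(len(x0))])
    r=minimize(f,x0,method="Nelder-Mead",options=dict(initial_simplex=sx,maxiter=140,xatol=2e-4));return r.x,r.fun
E
python3 - <<'E'
from fit import *
np.set_printoptions(precision=4,suppress=True)
t,s=robot.camera("top"),robot.camera("scene")
for n,bt,bs_,x0 in [("red",(380,138,26,24),(260,150,25,30),(.63,-.128,3)),("blue",(436,134,26,24),(240,120,24,28),(.636,-.25,3)),("green",(324,144,26,22),(283,185,24,30),(.622,-.01,3))]:
    print("clip",n,*fit([(t,mask(t,n,bt)),(s,mask(s,n,bs_))],CLIP,x0,(.004,.004,3),lambda q:(rot(q[2]),np.array([q[0],q[1],.23]))))
for n,bt,bs_,x0 in [("blue",(380,172,32,24),(286,142,20,45),(.58,-.13,3)),("green",(323,172,32,24),(306,176,22,45),(.575,-.015,3))]:
    print("hung",n,*fit([(t,mask(t,n,bt)),(s,mask(s,n,bs_))],SERV,x0,(.004,.004,4),lambda q:(rot(q[2]),np.array([q[0],q[1],.22]))))
v=[(t,mask(t,"red",(176,174,40,24))),(s,mask(s,"red",(365,300,40,50)))]
o=onz(t,(194,185),.185)
print("red",o,*fit(v,SERV,(o[0],o[1],.168,3,0.,0.),(.004,.004,.004,4,4,4),lambda q:(rot(*q[3:]),q[:3])))
print("tips",[onz(t,(280+a/3.5,130+b/3.5),.238) for a,b in((607,208),(407,220),(208,238))])
E
```

```text
clip red [ 0.6314 -0.131   2.3452] 0.28164424606803
clip blue [ 0.641  -0.2513  2.1155] 0.40886975856877883
clip green [ 0.6241 -0.0101 -1.332 ] 0.3411110286827276
hung blue [ 0.5695 -0.1334  1.5913] 0.14057023528370138
hung green [ 0.5687 -0.0135 -1.3205] 0.37680099580563914
red [0.567  0.3049 0.185 ] [ 0.5649  0.3032  0.1757  1.1507 15.5151 -5.7926] 0.8597187875772224
tips [array([ 0.5433, -0.2554,  0.238 ]), array([ 0.5372, -0.1351,  0.238 ]), array([ 0.5275, -0.0155,  0.238 ])]
```

```bash
r='{"angular":[0,0,0],"linear":[-0.45,-1,0],"claw":1}'; python3 -m handwheel '[{"angular":[0,0,-0.82],"linear":[0,0,-1],"claw":1},{"angular":[0,0,-0.82],"linear":[0,0,-1],"claw":1},{"angular":[0,0,-0.82],"linear":[0,0,-1],"claw":1},{"angular":[0,0,-0.82],"linear":[0,0,-1],"claw":1},{"angular":[0,0,0],"linear":[-0.45,-1,0],"claw":1},{"angular":[0,0,0],"linear":[-0.45,-1,0],"claw":1},{"angular":[0,0,0],"linear":[-0.45,-1,0],"claw":1},{"angular":[0,0,0],"linear":[-0.45,-1,0],"claw":1},{"angular":[0,0,0],"linear":[-0.45,-1,0],"claw":1},{"angular":[0,0,0],"linear":[-0.45,-1,0],"claw":1},{"angular":[0,0,0],"linear":[-0.45,-1,0],"claw":1},{"angular":[0,0,0],"linear":[-0.45,-1,0],"claw":1},{"angular":[0,0,0],"linear":[-0.45,-1,0],"claw":1},{"angular":[0,0,0],"linear":[-0.45,-1,0],"claw":1},{"angular":[0,0,0],"linear":[-0.45,-1,0],"claw":1},{"angular":[0,0,0],"linear":[-0.45,-1,0],"claw":1},{"angular":[0,0,0],"linear":[-0.45,-1,0],"claw":1},{"angular":[0,0,0],"linear":[-0.45,-1,0],"claw":1},{"angular":[0,0,0],"linear":[-0.45,-1,0],"claw":1},{"angular":[0,0,0],"linear":[-0.45,-1,0],"claw":1}]'
```

```text
time: 3.2
tcp_pos: [0.4281, 0.1368, 0.3315]
ee_rot: [[-0.999, -0.051, 0.001], [-0.051, 0.999, 0.0], [-0.001, 0.0, -1.0]]
contact_force: [0.1, 0.2, -0.6]
grip_width: 0.0853
grasp_force: 0.0
```

```bash
python3 -m handwheel '[{"angular":[0,0,0],"linear":[-0.45,-1,0],"claw":1},{"angular":[0,0,0],"linear":[-0.45,-1,0],"claw":1},{"angular":[0,0,0],"linear":[-0.45,-1,0],"claw":1},{"angular":[0,0,0],"linear":[-0.45,-1,0],"claw":1},{"angular":[0,0,0],"linear":[-0.45,-1,0],"claw":1},{"angular":[0,0,0],"linear":[-0.45,-1,0],"claw":1},{"angular":[0,0,0],"linear":[-0.45,-1,0],"claw":1},{"angular":[0,0,0],"linear":[-0.45,-1,0],"claw":1},{"angular":[0,0,0],"linear":[-0.45,-1,0],"claw":1},{"angular":[0,0,0],"linear":[-0.45,-1,0],"claw":1},{"angular":[0,0,0],"linear":[-0.45,-1,0],"claw":1},{"angular":[0,0,0],"linear":[0,0,0],"claw":1},{"angular":[0,0,0],"linear":[0,0,0],"claw":1}]'; python3 -c "
from h import *
s=robot.sense();print(s['q'],s['ee_rot'])"
```

```text
time: 4.5
tcp_pos: [0.5653, -0.1308, 0.3308]
ee_rot: [[-0.999, -0.05, -0.001], [-0.05, 0.999, 0.001], [0.001, 0.001, -1.0]]
contact_force: [-0.0, 0.3, 0.8]
grip_width: 0.0851
grasp_force: 0.0
[-2.09634484e+01  1.85028970e+01  1.72461711e+01  8.88055465e+01
  1.95233645e-02 -2.38333732e+01] [[-9.98745403e-01 -5.00681737e-02 -8.93006584e-04]
 [-5.00688118e-02  9.98745520e-01  7.07039781e-04]
 [ 8.56486135e-04  7.50864509e-04 -9.99999351e-01]]
```

```bash
python3 -m handwheel '[{"angular":[0,0,0],"linear":[-0.16,-0.11,1],"claw":1},{"angular":[0,0,0],"linear":[0,0,1],"claw":1},{"angular":[0,0,0],"linear":[0,0,1],"claw":1},{"angular":[0,0,0],"linear":[0,0,1],"claw":1},{"angular":[0,0,0],"linear":[0,0,1],"claw":1},{"angular":[0,0,0],"linear":[0,0,0.2],"claw":1},{"angular":[0,0,0],"linear":[0,0,0],"claw":1},{"angular":[0,0,0],"linear":[0,0,0],"claw":1}]'
python3 - <<'E'
from h import *
t,s=robot.camera("top"),robot.camera("scene")
a=cv2.resize(t["color"][120:230,330:470],(420,330),interpolation=cv2.INTER_CUBIC)
b=cv2.resize(s["color"][90:220,220:350],(330,330),interpolation=cv2.INTER_CUBIC)
cv2.imwrite("pics/c2.png",np.hstack([a,b]))
E
```

```text
time: 5.3
tcp_pos: [0.5701, -0.1328, 0.2029]
ee_rot: [[-0.999, -0.052, 0.002], [-0.052, 0.999, -0.001], [-0.002, -0.001, -1.0]]
contact_force: [0.2, -0.7, 0.4]
grip_width: 0.0852
grasp_force: 0.0
```

View pics/c2.png

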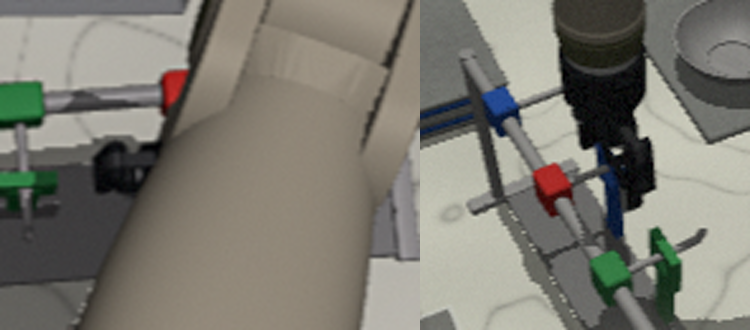

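The scene crop shows the open fingers straddling the blue plate near (610,170) in the crop, clear of the rod and the green server. Closing now.

```bash
python3 -m handwheel '[{"angular":[0,0,0],"linear":[0,0,0],"claw":0.45},{"angular":[0,0,0],"linear":[0,0,0],"claw":0.45},{"angular":[0,0,0],"linear":[0,0,0],"claw":0.3},{"angular":[0,0,0],"linear":[0,0,0],"claw":0.3},{"angular":[0,0,0],"linear":[0,0,0],"claw":0.3},{"angular":[0,0,0],"linear":[0,0,0],"claw":0.3}]'
```

```text
time: 6.0
tcp_pos: [0.5699, -0.1333, 0.2019]
ee_rot: [[-0.999, -0.051, 0.001], [-0.051, 0.999, -0.001], [-0.001, -0.001, -1.0]]
contact_force: [0.3, -1.0, 5.7]
grip_width: 0.0452
grasp_force: 60.6
```

```bash
python3 -m handwheel '[{"angular":[0,0,0],"linear":[0,0,-0.28],"claw":0.3},{"angular":[0,0,0],"linear":[0,0,-0.28],"claw":0.3},{"angular":[0,0,0],"linear":[0,0,0],"claw":0.3},{"angular":[0,0,0],"linear":[0.5,0,0],"claw":0.3},{"angular":[0,0,0],"linear":[0.5,0,0],"claw":0.3}]'
```

```text
time: 6.5
tcp_pos: [0.5443, -0.1342, 0.2148]
ee_rot: [[-0.999, -0.052, -0.001], [-0.052, 0.999, 0.0], [0.001, 0.0, -1.0]]
contact_force: [0.1, -0.4, -1.6]
grip_width: 0.0453
grasp_force: 61.3
```

```bash
python3 -m handwheel '[{"angular":[0,0,0],"linear":[0.5,0,0],"claw":0.3},{"angular":[0,0,0],"linear":[0.5,0,0],"claw":0.3},{"angular":[0,0,0],"linear":[0.5,0,0],"claw":0.3},{"angular":[0,0,0],"linear":[0.5,0,0],"claw":0.3},{"angular":[0,0,0],"linear":[0,0,0],"claw":0.3},{"angular":[0,0,0],"linear":[0,-0.8,0],"claw":0.3},{"angular":[0,0,0],"linear":[0,-0.8,0],"claw":0.3},{"angular":[0,0,0],"linear":[0,-0.8,0],"claw":0.3},{"angular":[0,0,0],"linear":[0,-0.8,0],"claw":0.3},{"angular":[0,0,0],"linear":[0,-0.8,0],"claw":0.3},{"angular":[0,0,0],"linear":[0,-0.8,0],"claw":0.3},{"angular":[0,0,0],"linear":[0,0,0],"claw":0.3},{"angular":[0,0,0],"linear":[0,0,0],"claw":0.3}]'
python3 - <<'E'
from fit import *
np.set_printoptions(precision=4,suppress=True)
t,s=robot.camera("top"),robot.camera("scene")
p=robot.sense()["tcp_pos"];print(p)
a=cv2.resize(t["color"][120:230,370:510],(420,330),interpolation=cv2.INTER_CUBIC)
b=cv2.resize(s["color"][80:210,220:350],(330,330),interpolation=cv2.INTER_CUBIC)
cv2.imwrite("pics/c3.png",np.hstack([a,b]))
m=mask(s,"blue",(258,80,75,120));n,l,st,ce=cv2.connectedComponentsWithStats(m.astype(np.uint8));print(st[1:],proj(s,p+[0,0,.018]))
E
```

```text
time: 7.8
tcp_pos: [0.5007, -0.2572, 0.215]
ee_rot: [[-0.999, -0.05, -0.0], [-0.05, 0.999, 0.001], [0.0, 0.001, -1.0]]
contact_force: [0.6, -1.1, -0.9]
grip_width: 0.0454
grasp_force: 61.7
[ 0.5007 -0.2562  0.2151]
[[258  80   1   1   1]
 [294 104  10  38 163]
 [302 110   2   2   3]
 [258 131   1   6   6]] [300.2848 115.6074]
```

View pics/c3.png

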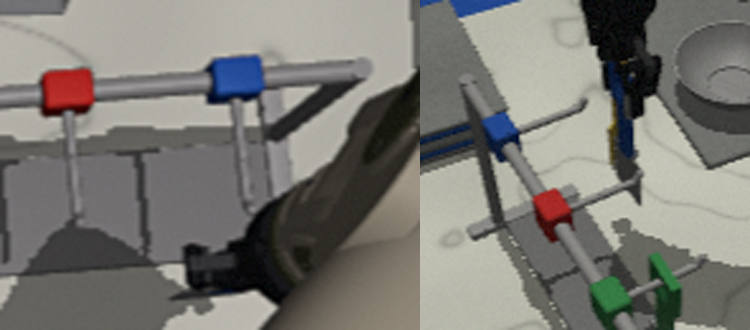

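The scene crop shows the blue server held at (620,110), upright and off the red peg. It is in front of and level with the blue rod tip at (583,103), with the rod clear. Inserting.

```bash
python3 -m handwheel '[{"angular":[0,0,0],"linear":[-0.4,0,0],"claw":0.3},{"angular":[0,0,0],"linear":[-0.4,0,0],"claw":0.3},{"angular":[0,0,0],"linear":[-0.4,0,0],"claw":0.3},{"angular":[0,0,0],"linear":[-0.4,0,0],"claw":0.3},{"angular":[0,0,0],"linear":[0,0,0],"claw":0.3}]'
```

```text
time: 8.4
tcp_pos: [0.5424, -0.2544, 0.2149]
ee_rot: [[-0.999, -0.053, 0.001], [-0.053, 0.999, 0.0], [-0.001, -0.0, -1.0]]
contact_force: [0.3, -0.5, -0.7]
grip_width: 0.0451
grasp_force: 61.8
```

```bash
python3 -m handwheel '[{"angular":[0,0,0],"linear":[-0.4,0,0],"claw":0.3},{"angular":[0,0,0],"linear":[-0.4,0,0],"claw":0.3},{"angular":[0,0,0],"linear":[-0.4,0,0],"claw":0.3},{"angular":[0,0,0],"linear":[-0.2,0,0],"claw":0.3},{"angular":[0,0,0],"linear":[0,0,0.25],"claw":0.3},{"angular":[0,0,0],"linear":[0,0,0.25],"claw":0.3},{"angular":[0,0,0],"linear":[0,0,0],"claw":0.3}]'
python3 - <<'E'
from h import *
s=robot.camera("scene");print(robot.sense()["contact_force"])
cv2.imwrite("pics/c4.png",cv2.resize(s["color"][80:210,220:350],(520,520),interpolation=cv2.INTER_CUBIC))
E
```

```text
time: 9.1
tcp_pos: [0.5754, -0.2528, 0.2022]
ee_rot: [[-0.999, -0.051, -0.0], [-0.051, 0.999, 0.0], [0.0, 0.0, -1.0]]
contact_force: [0.8, 0.6, -1.8]
grip_width: 0.0452
grasp_force: 62.1
[ 0.45326584  0.81282197 -1.85960723]
```

View pics/c4.png

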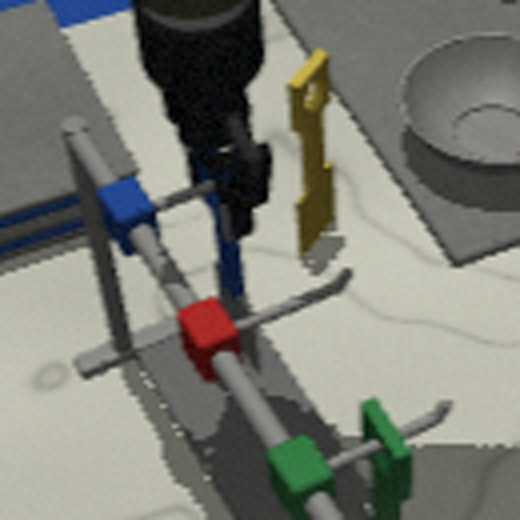

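The crop shows the blue server's plate at (212,190) on the blue rod. Its full weight is still on the gripper, so I lower a bit more.

```bash
python3 -m handwheel '[{"angular":[0,0,0],"linear":[0,0,0.08],"claw":0.3},{"angular":[0,0,0],"linear":[0,0,0],"claw":0.3}]'; python3 -m handwheel '[{"angular":[0,0,0],"linear":[0,0,0],"claw":0.58},{"angular":[0,0,0],"linear":[0,0,0],"claw":0.62},{"angular":[0,0,0],"linear":[0,0,0],"claw":0.7},{"angular":[0,0,0],"linear":[0,0,0],"claw":0.9},{"angular":[0,0,0],"linear":[0,0,0],"claw":1},{"angular":[0,0,0],"linear":[0,0,0],"claw":1}]'
```

```text
time: 9.35
tcp_pos: [0.5753, -0.2528, 0.2019]
ee_rot: [[-0.999, -0.051, 0.001], [-0.051, 0.999, -0.0], [-0.001, -0.0, -1.0]]
contact_force: [-1.6, 0.9, 5.3]
grip_width: 0.0456
grasp_force: 62.6
time: 9.95
tcp_pos: [0.5757, -0.2528, 0.2007]
ee_rot: [[-0.999, -0.051, -0.0], [-0.051, 0.999, 0.0], [0.0, 0.0, -1.0]]
contact_force: [0.3, -0.1, -1.0]
grip_width: 0.0853
grasp_force: 0.0
```

```bash
python3 -m handwheel '[{"angular":[0,0,0],"linear":[0,0,-1],"claw":1},{"angular":[0,0,0],"linear":[0,0,-1],"claw":1},{"angular":[0,0,0],"linear":[0,0,-1],"claw":1},{"angular":[0,0,0],"linear":[0,0,-1],"claw":1},{"angular":[0,0,0],"linear":[0,0,-1],"claw":1},{"angular":[0,0,0],"linear":[0,0,-1],"claw":1},{"angular":[0,0,0],"linear":[0.4,1,0],"claw":1},{"angular":[0,0,0],"linear":[0.4,1,0],"claw":1},{"angular":[0,0,0],"linear":[0.4,1,0],"claw":1},{"angular":[0,0,0],"linear":[0.4,1,0],"claw":1},{"angular":[0,0,0],"linear":[0.4,1,0],"claw":1},{"angular":[0,0,0],"linear":[0.4,1,0],"claw":1},{"angular":[0,0,0],"linear":[0,1,0],"claw":1},{"angular":[0,0,0],"linear":[0,1,0],"claw":1},{"angular":[0,0,0],"linear":[0,1,0],"claw":1},{"angular":[0,0,0],"linear":[0,1,0],"claw":1},{"angular":[0,0,0],"linear":[0,0,0],"claw":1}]'
python3 - <<'E'
from fit import *
np.set_printoptions(precision=4,suppress=True)
t,s=robot.camera("top"),robot.camera("scene")
a=cv2.resize(t["color"][130:230,400:500],(260,260),interpolation=cv2.INTER_CUBIC)
b=cv2.resize(s["color"][80:210,220:350],(260,260),interpolation=cv2.INTER_CUBIC)
c=cv2.resize(t["color"][172:242,175:245],(390,390),interpolation=cv2.INTER_CUBIC)
d=cv2.resize(s["color"][290:370,345:435],(390,347),interpolation=cv2.INTER_CUBIC)
im=np.zeros((600,780,3),np.uint8);im[:260,:260]=a;im[:260,260:520]=b;im=np.zeros((600,800,3),np.uint8)
im[:200,:200]=cv2.resize(a,(200,200));im[:200,200:400]=cv2.resize(b,(200,200));im[205:595,:390]=c;im[205:552,400:790]=d
cv2.imwrite("pics/c5.png",im)
print("hung",*fit([(t,mask(t,"blue",(430,165,45,40))),(s,mask(s,"blue",(265,100,40,60)))],SERV,(.575,-.253,3),(.004,.004,4),lambda q:(rot(q[2]),np.array([q[0],q[1],.22]))))
mt,ms=mask(t,"red",(176,174,40,24)),mask(s,"red",(365,300,40,50))
for n,m in(("t",mt),("s",ms)):
    y,x=np.nonzero(m);print(n,m.sum(),x.min(),x.max(),y.min(),y.max())
best=min((fit([(t,mt),(s,ms)],SERV,(x,.295,.17,y0,p0,0),(.006,.006,.005,5,3,2),lambda q:(rot(*q[3:]),q[:3])) for x in(.54,.56) for y0 in(0,-8) for p0 in(0,)),key=lambda r:r[1]);print(best)
E
```

```text
time: 11.65
tcp_pos: [0.5026, -0.0039, 0.3512]
ee_rot: [[-0.999, -0.055, 0.0], [-0.055, 0.999, 0.001], [-0.001, 0.001, -1.0]]
contact_force: [-0.0, -0.5, 0.2]
grip_width: 0.0855
grasp_force: 0.0
hung [ 0.5748 -0.2551  1.5707] 0.12150421294596997
t 227.0 183 209 182 194
s 149.0 377 394 308 339
(array([ 0.5643,  0.3031,  0.173 ,  0.5752, 15.5161, -2.7598]), np.float64(0.8407255322751738))
```

View pics/c5.png

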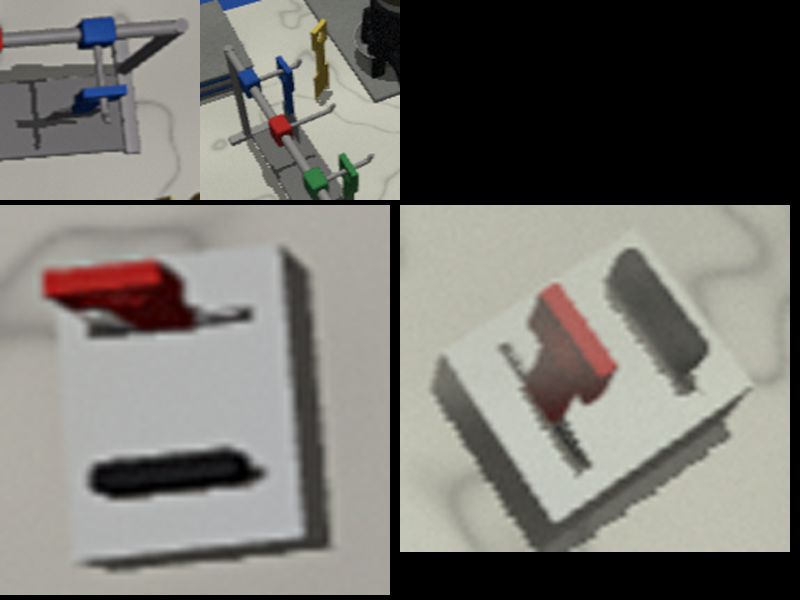

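The crop shows blue hanging on the blue peg (top crop (100,93)). The red server's shaded back face was missed by my mask, so I refine the red fit.

```bash
python3 - <<'E'
from fit import *
np.set_printoptions(precision=4,suppress=True)
t,s=robot.camera("top"),robot.camera("scene")
def rm(p,box):
    a=cv2.cvtColor(p["color"],cv2.COLOR_BGR2LAB)[...,1];o=np.zeros(a.shape,np.float32);u,v,w,h=box;o[v:v+h,u:u+w]=a[v:v+h,u:u+w]>139;return o
V=[(t,rm(t,(176,174,50,28))),(s,rm(s,(360,300,45,55)))]
print([int(m.sum()) for _,m in V])
for st in((.54,.29),(.56,.30)):
    print(*fit(V,SERV,(*st,3),(.006,.006,4),lambda q:(rot(q[2]),np.array([q[0],q[1],.168]))))
    print(*fit(V,SERV,(*st,.168,3,0,0),(.006,.006,.005,4,3,2),lambda q:(rot(*q[3:]),q[:3])))
# caddy top corners, z=.07, from top crop (scale 390/70)
for c in((55,345-205-85),(280,247-205),(303,537-205),(80,560-205)):
    print(onz(t,(175+c[0]*70/390,172+c[1]*70/390),.07))
for c in((88,335-205),(252,314-205)):print("slot",onz(t,(175+c[0]*70/390,172+c[1]*70/390),.07))
print("topedge",[onz(t,(175+a*70/390,172+(b-205)*70/390),.191) for a,b in((44,272),(158,263))])
E
```

```text
[232, 141]
[  0.5649   0.3038 -14.0517] 1.4678915295122001
[  0.5637   0.3017   0.1734  -8.6402  12.5767 -13.8587] 0.8129407795632204
[ 0.5665  0.3051 -4.1628] 1.4435441191157719
[  0.565    0.3038   0.1772  -3.9202  13.8809 -12.5363] 0.7590423239970028
[0.5942 0.3579 0.07  ]
[0.5991 0.2589 0.07  ]
[0.4713 0.2465 0.07  ]
[0.4622 0.3431 0.07  ]
slot [0.5608 0.3424 0.07  ]
slot [0.5694 0.2706 0.07  ]
topedge [array([0.5685, 0.3279, 0.191 ]), array([0.5716, 0.2828, 0.191 ])]
```

```bash
python3 -m handwheel '[{"angular":[0,0,-0.25],"linear":[0,0,0],"claw":1},{"angular":[0,0,0],"linear":[-0.3,1,0],"claw":1},{"angular":[0,0,0],"linear":[-0.3,1,0],"claw":1},{"angular":[0,0,0],"linear":[-0.3,1,0],"claw":1},{"angular":[0,0,0],"linear":[-0.3,1,0],"claw":1},{"angular":[0,0,0],"linear":[-0.3,1,0],"claw":1},{"angular":[0,0,0],"linear":[-0.3,1,0],"claw":1},{"angular":[0,0,0],"linear":[-0.3,1,0],"claw":1},{"angular":[0,0,0],"linear":[-0.3,1,0],"claw":1},{"angular":[0,0,0],"linear":[-0.3,1,0],"claw":1},{"angular":[0,0,0],"linear":[-0.3,1,0],"claw":1},{"angular":[0,0,0],"linear":[-0.3,1,0],"claw":1},{"angular":[0,0,0],"linear":[-0.3,1,0],"claw":1},{"angular":[0,0,0],"linear":[0,0,1],"claw":1},{"angular":[0,0,0],"linear":[0,0,1],"claw":1},{"angular":[0,0,0],"linear":[0,0,1],"claw":1},{"angular":[0,0,0],"linear":[0,0,0],"claw":1},{"angular":[0,0,0],"linear":[0,0,0],"claw":1}]'
python3 - <<'E'
from h import *
t,s=robot.camera("top"),robot.camera("scene")
for X in([.565,.305,.191],[.5635,.328,.191],[.567,.282,.191]):print(proj(t,X),proj(s,X))
print(tri(t,(175+101*70/390,172+75*70/390),s,(387,318.8)))
cv2.imwrite("pics/c6.png",cv2.resize(s["color"][270:390,320:460],(700,600),interpolation=cv2.INTER_CUBIC))
E
```

```text
time: 13.65
tcp_pos: [0.5671, 0.2994, 0.2758]
ee_rot: [[-0.996, -0.085, -0.001], [-0.085, 0.996, -0.0], [0.001, -0.0, -1.0]]
contact_force: [0.4, 0.0, 0.6]
grip_width: 0.0856
grasp_force: 0.0
[193.22664468 185.46895236] [387.58760948 317.18626677]
[182.78646082 186.24331916] [394.47737019 327.40264972]
[203.67005055 184.47101484] [380.69227144 307.38383615]
(array([0.5660257 , 0.30637532, 0.18596681]), np.float64(0.0004940606158267366))
```

View pics/c6.png

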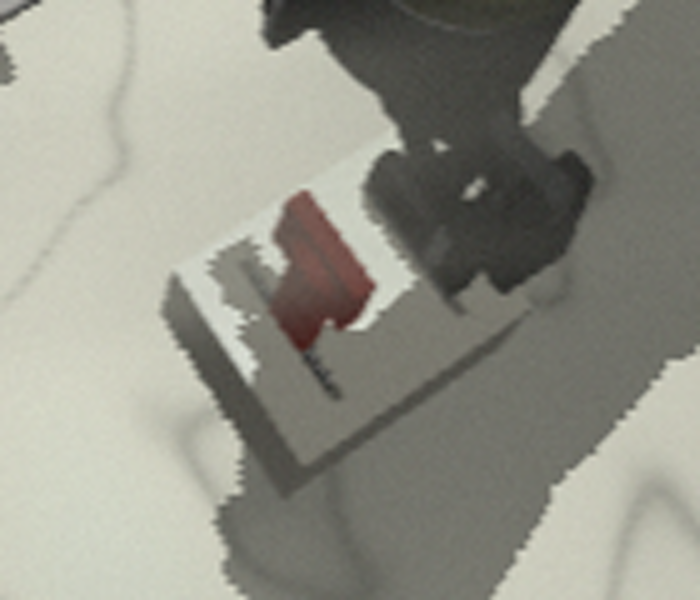

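The crop shows the open fingers around (480,200), above and in line with the red plate at (335,245), offset only by height. The projected plate corners match the picture within about 1–2 px. Descending.

```bash
python3 -m handwheel '[{"angular":[0,0,0],"linear":[0.04,0.25,0.5],"claw":1},{"angular":[0,0,0],"linear":[0,0,0.75],"claw":1},{"angular":[0,0,0],"linear":[0,0,0.75],"claw":1},{"angular":[0,0,0],"linear":[0,0,0.75],"claw":1},{"angular":[0,0,0],"linear":[0,0,0.75],"claw":1},{"angular":[0,0,0],"linear":[0,0,0.75],"claw":1},{"angular":[0,0,0],"linear":[0,0,0.75],"claw":1},{"angular":[0,0,0],"linear":[0,0,0],"claw":1}]'; python3 -m handwheel '[{"angular":[0,0,0],"linear":[0,0,0],"claw":0.6},{"angular":[0,0,0],"linear":[0,0,0],"claw":0.5},{"angular":[0,0,0],"linear":[0,0,0],"claw":0.3},{"angular":[0,0,0],"linear":[0,0,0],"claw":0.3},{"angular":[0,0,0],"linear":[0,0,0],"claw":0.3},{"angular":[0,0,0],"linear":[0,0,0],"claw":0.3}]'
```

```text
time: 14.55
tcp_pos: [0.5637, 0.3063, 0.148]
ee_rot: [[-0.996, -0.086, -0.004], [-0.086, 0.996, -0.001], [0.004, -0.001, -1.0]]
contact_force: [0.5, -0.8, -1.0]
grip_width: 0.0852
grasp_force: 0.0
time: 15.15
tcp_pos: [0.5663, 0.3069, 0.1525]
ee_rot: [[-0.996, -0.086, 0.003], [-0.086, 0.996, 0.001], [-0.003, 0.001, -1.0]]
contact_force: [-0.5, 0.5, 5.9]
grip_width: 0.045
grasp_force: 61.5
```

```bash
python3 -m handwheel '[{"angular":[0,0,0],"linear":[0,0,-0.4],"claw":0.3},{"angular":[0,0,0],"linear":[0,0,-0.4],"claw":0.3},{"angular":[0,0,0],"linear":[0,0,-0.4],"claw":0.3},{"angular":[0,0,0],"linear":[0,0,0],"claw":0.3}]'; python3 -m handwheel '[{"angular":[0,0,0],"linear":[0,0,-0.8],"claw":0.3},{"angular":[0,0,0],"linear":[0,0,-0.8],"claw":0.3},{"angular":[0,0,0],"linear":[0,0,-0.8],"claw":0.3},{"angular":[0,0,0],"linear":[0,0,0],"claw":0.3},{"angular":[0,0,0],"linear":[0,0,0],"claw":0.3}]'
```

```text
time: 15.55
tcp_pos: [0.5661, 0.3069, 0.1829]
ee_rot: [[-0.996, -0.086, 0.003], [-0.086, 0.996, 0.001], [-0.003, 0.001, -1.0]]
contact_force: [0.3, 0.7, -0.7]
grip_width: 0.0452
grasp_force: 61.3
time: 16.05
tcp_pos: [0.5654, 0.3066, 0.2405]
ee_rot: [[-0.996, -0.086, 0.0], [-0.086, 0.996, 0.0], [-0.0, 0.0, -1.0]]
contact_force: [-0.7, -0.8, -0.7]
grip_width: 0.0453
grasp_force: 61.6
```

```bash
python3 -m handwheel '[{"angular":[0,0,0.25],"linear":[0,0,-0.8],"claw":0.3},{"angular":[0,0,0],"linear":[0,0,-0.8],"claw":0.3},{"angular":[0,0,0],"linear":[0.8,-0.98,0],"claw":0.3},{"angular":[0,0,0],"linear":[0.8,-0.98,0],"claw":0.3},{"angular":[0,0,0],"linear":[0.8,-0.98,0],"claw":0.3},{"angular":[0,0,0],"linear":[0.8,-0.98,0],"claw":0.3},{"angular":[0,0,0],"linear":[0.8,-0.98,0],"claw":0.3},{"angular":[0,0,0],"linear":[0,-0.98,0],"claw":0.3},{"angular":[0,0,0],"linear":[0,-0.98,0],"claw":0.3},{"angular":[0,0,0],"linear":[0,-0.98,0],"claw":0.3},{"angular":[0,0,0],"linear":[0,-0.98,0],"claw":0.3},{"angular":[0,0,0],"linear":[0,-0.98,0],"claw":0.3},{"angular":[0,0,0],"linear":[0,-0.98,0],"claw":0.3},{"angular":[0,0,0],"linear":[0,-0.98,0],"claw":0.3},{"angular":[0,0,0],"linear":[0,-0.98,0],"claw":0.3},{"angular":[0,0,0],"linear":[0,-0.98,0],"claw":0.3},{"angular":[0,0,0],"linear":[0,-0.98,0],"claw":0.3},{"angular":[0,0,0],"linear":[0,-0.98,0],"claw":0.3}]'; python3 -m handwheel '[{"angular":[0,0,0],"linear":[0,-0.98,0],"claw":0.3},{"angular":[0,0,0],"linear":[0,-0.98,0],"claw":0.3},{"angular":[0,0,0],"linear":[0,0,0.85],"claw":0.3},{"angular":[0,0,0],"linear":[0,0,0.85],"claw":0.3},{"angular":[0,0,0],"linear":[0,0,0.84],"claw":0.3},{"angular":[0,0,0],"linear":[0,0,0],"claw":0.3},{"angular":[0,0,0],"linear":[0,0,0],"claw":0.3},{"angular":[0,0,0],"linear":[0,0,0],"claw":0.3}]'
python3 - <<'E'
from h import *
t,s=robot.camera("top"),robot.camera("scene");p=robot.sense()["tcp_pos"];print(p)
for dz in(.017+.023,.017-.023):
  for dy in(-.023,.023):print(proj(s,np.array(p)+[0.005-.052*dy,dy,dz])-[240,100])
cv2.imwrite("pics/c7.png",cv2.resize(s["color"][100:220,240:360],(600,600),interpolation=cv2.INTER_CUBIC))
E
```

```text
time: 17.85
tcp_pos: [0.4846, -0.0908, 0.279]
ee_rot: [[-0.999, -0.051, -0.003], [-0.051, 0.999, 0.001], [0.002, 0.001, -1.0]]
contact_force: [1.0, 0.3, -0.9]
grip_width: 0.0453
grasp_force: 61.7
time: 18.65
tcp_pos: [0.4884, -0.1391, 0.218]
ee_rot: [[-0.999, -0.051, 0.001], [-0.051, 0.999, -0.0], [-0.001, -0.0, -1.0]]
contact_force: [0.3, -0.1, -0.8]
grip_width: 0.0448
grasp_force: 61.7
[ 0.48863354 -0.13920935  0.21830227]
[77.33514448 30.47749587]
[86.32080128 42.17623695]
[77.32412634 43.29581425]
[85.95428416 54.83719376]
```

View pics/c7.png

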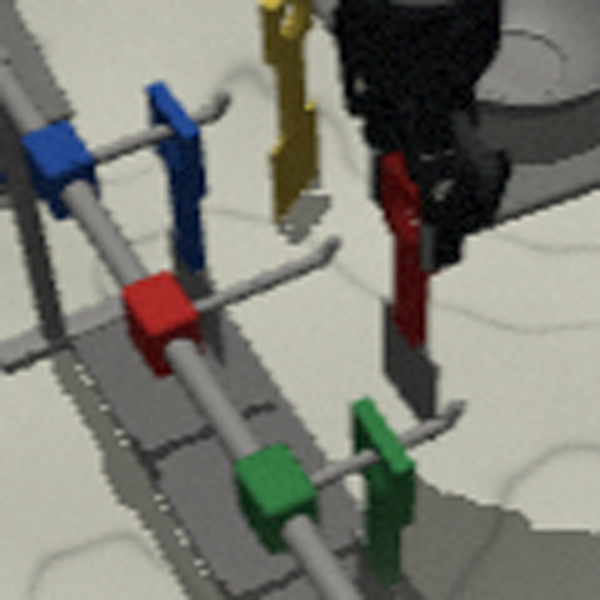

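The crop shows the red server held upright at (400,200), in front of the red rod tip (332,248), with its predicted plate corners matching. Blue and green hang undisturbed. Inserting.

```bash
python3 -m handwheel '[{"angular":[0,0,0],"linear":[-0.4,0,0],"claw":0.3},{"angular":[0,0,0],"linear":[-0.4,0,0],"claw":0.3},{"angular":[0,0,0],"linear":[-0.4,0,0],"claw":0.3},{"angular":[0,0,0],"linear":[-0.4,0,0],"claw":0.3},{"angular":[0,0,0],"linear":[-0.4,0,0],"claw":0.3},{"angular":[0,0,0],"linear":[0,0,0],"claw":0.3}]'
```

```text
time: 19.35
tcp_pos: [0.5394, -0.1364, 0.2169]
ee_rot: [[-0.999, -0.052, 0.0], [-0.052, 0.999, 0.0], [-0.0, 0.0, -1.0]]
contact_force: [-0.3, -0.5, -1.5]
grip_width: 0.0452
grasp_force: 61.7
```

```bash
python3 -m handwheel '[{"angular":[0,0,0],"linear":[-0.4,0,0],"claw":0.3},{"angular":[0,0,0],"linear":[-0.4,0,0],"claw":0.3},{"angular":[0,0,0],"linear":[-0.4,0,0],"claw":0.3},{"angular":[0,0,0],"linear":[0,0,0.25],"claw":0.3},{"angular":[0,0,0],"linear":[0,0,0.25],"claw":0.3},{"angular":[0,0,0],"linear":[0,0,0],"claw":0.3}]'
python3 - <<'E'
from h import *
s=robot.camera("scene");print(robot.sense()["contact_force"])
cv2.imwrite("pics/c8.png",cv2.resize(s["color"][100:220,240:360],(600,600),interpolation=cv2.INTER_CUBIC))
E
```

```text
time: 19.95
tcp_pos: [0.5679, -0.1349, 0.2045]
ee_rot: [[-0.999, -0.051, 0.0], [-0.051, 0.999, 0.0], [-0.0, 0.0, -1.0]]
contact_force: [0.0, -0.2, 0.2]
grip_width: 0.0452
grasp_force: 62.2
[ 1.11001258  0.81332499 -0.42526263]
```

View pics/c8.png

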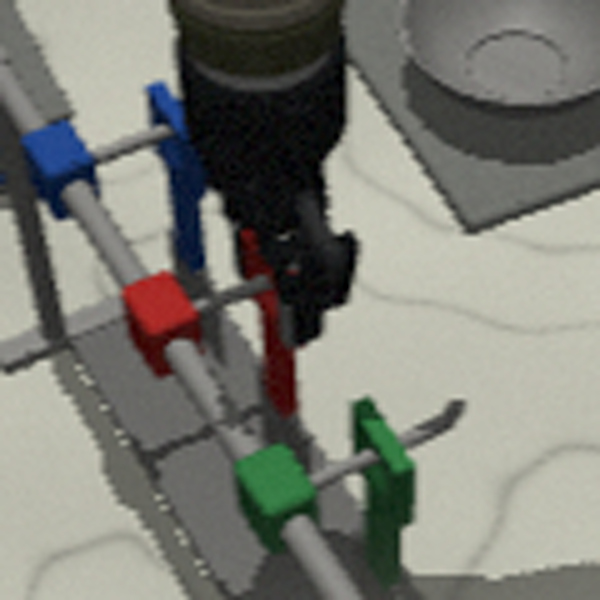

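The crop shows the red rod entering the red plate's eye at (262,285), with the weight just transferring to it. Releasing, retreating and waiting for it to settle.

```bash
python3 -m handwheel '[{"angular":[0,0,0],"linear":[0,0,0.06],"claw":0.3},{"angular":[0,0,0],"linear":[0,0,0],"claw":0.58},{"angular":[0,0,0],"linear":[0,0,0],"claw":0.62},{"angular":[0,0,0],"linear":[0,0,0],"claw":0.7},{"angular":[0,0,0],"linear":[0,0,0],"claw":0.9},{"angular":[0,0,0],"linear":[0,0,0],"claw":1},{"angular":[0,0,0],"linear":[0,0,0],"claw":1},{"angular":[0,0,0],"linear":[0,0,-0.8],"claw":1},{"angular":[0,0,0],"linear":[0,0,-0.8],"claw":1},{"angular":[0,0,0],"linear":[0,0,-0.8],"claw":1},{"angular":[0,0,0],"linear":[0,0,-0.8],"claw":1},{"angular":[0,0,0],"linear":[0,0,-0.8],"claw":1},{"angular":[0,0,0],"linear":[0,0,-1],"claw":1},{"angular":[0,0,0],"linear":[0,0,-1],"claw":1}]'; python3 -m handwheel '[{"angular":[0,0,0],"linear":[0.6,1,0],"claw":1},{"angular":[0,0,0],"linear":[0.6,1,0],"claw":1},{"angular":[0,0,0],"linear":[0.6,1,0],"claw":1},{"angular":[0,0,0],"linear":[0.6,1,0],"claw":1},{"angular":[0,0,0],"linear":[0.6,1,0],"claw":1},{"angular":[0,0,0],"linear":[0.6,1,0],"claw":1},{"angular":[0,0,0],"linear":[0.4,1,0],"claw":1},{"angular":[0,0,0],"linear":[0,1,0],"claw":1},{"angular":[0,0,0],"linear":[0,1,0],"claw":1},{"angular":[0,0,0],"linear":[0,1,0],"claw":1},{"angular":[0,0,0],"linear":[0,0,0],"claw":1},{"angular":[0,0,0],"linear":[0,0,0],"claw":1},{"angular":[0,0,0],"linear":[0,0,0],"claw":1},{"angular":[0,0,0],"linear":[0,0,0],"claw":1},{"angular":[0,0,0],"linear":[0,0,0],"claw":1},{"angular":[0,0,0],"linear":[0,0,0],"claw":1},{"angular":[0,0,0],"linear":[0,0,0],"claw":1},{"angular":[0,0,0],"linear":[0,0,0],"claw":1},{"angular":[0,0,0],"linear":[0,0,0],"claw":1},{"angular":[0,0,0],"linear":[0,0,0],"claw":1}]'
python3 - <<'E'
from fit import *
P=[]
for i in range(8):
    s=robot.camera("scene");P.append(s["color"][100:230,240:350].astype(float))
print([round(float(np.abs(cv2.GaussianBlur(a-P[0],(0,0),2)).max()),1) for a in P[1:]])
t=robot.camera("top")
a=cv2.resize(s["color"][90:220,230:360],(400,400),interpolation=cv2.INTER_CUBIC)
b=cv2.resize(t["color"][120:240,310:510],(400,240),interpolation=cv2.INTER_CUBIC)
c=cv2.resize(t["color"][165:245,170:250],(160,160))
im=np.zeros((400,800,3),np.uint8);im[:,:400]=a;im[:240,400:]=b;im[240:,400:560]=c;cv2.imwrite("pics/c9.png",im)
E
```

```text
time: 21.4
tcp_pos: [0.5677, -0.1348, 0.3541]
ee_rot: [[-0.999, -0.051, -0.0], [-0.051, 0.999, 0.0], [0.0, 0.0, -1.0]]
contact_force: [0.9, -0.3, 0.3]
grip_width: 0.0851
grasp_force: 0.0
time: 23.4
tcp_pos: [0.4553, 0.1096, 0.3533]
ee_rot: [[-0.999, -0.051, 0.0], [-0.051, 0.999, 0.0], [-0.0, 0.0, -1.0]]
contact_force: [-1.3, -0.2, -0.1]
grip_width: 0.0853
grasp_force: 0.0
[2.2, 2.6, 2.4, 1.8, 2.9, 2.5, 2.3]
```

View pics/c9.png

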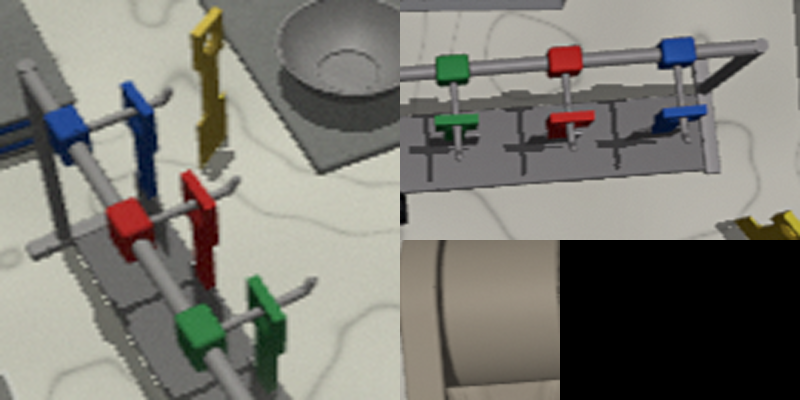

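Blue (140,130), red (198,220) and green (265,320) each hang on their own peg. Eight frames in a row show only image noise, so they are still, and the gripper is clear of everything.

```bash
python3 -c "
from bench import robot
print(robot.finish_job())"
```

```text
the job is handed in; nothing more can be done
None
```

The job is handed in at about 24 s: the blue server went onto the blue peg first, then the red server onto the red peg; both hang still, the green server is in place, and the scraper was not touched (the arm hid it from my last look).

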